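# Refit the radio's tuning knob and hold it in

### The job

The tuning knob has come off the table radio. First slide the volume fader all the way to the end of its track nearest the bare shaft; then take the big loose knob with the two flattened sides, turn it so that the flat in its bore (under the white pointer line) matches the flat of the shaft, push it fully home, and keep pressing so that the sprung shaft stays all the way in. Finish while still holding the knob pressed down - do not let go - and leave the other things on the desk where they are.

Things in the scene. Friction and masses are not known exactly. Their poses are not given: they have to be found in the camera images.
- shaft_tip (a point): centre of the upper end of the radio's bare, vertical steel shaft, 28 mm above the radio's flat top panel (98 mm above the desk). D-shaped: 16 mm diameter with one flat, 2 mm from its axis, facing this frame's +x (z up); top 2.5 mm chamfered. It stays at the angle it has (stiff, about 0.15 N m). A brass collar 24 mm across, 3 mm high, surrounds its foot
- shaft (a joint): how far the shaft is pushed in, m: 0 out, 0.004 fully in at its stop (the shaft and its tip sink by this much). A spring pushes it back up: it starts to move at 3 N and needs 9 N to be fully in; it springs out again when let go
- fader (a joint): position of the volume fader along its track, m: 0 at the end of the track nearest the bare shaft (volume fully down), 0.12 at the far end. It stays where it is left; sliding it takes about 1.5 N, plus some damping
- fader_top (a point): centre of the top of the fader's black grip, 54.5 mm above the radio's panel. The grip is an upright block, 28 mm along this frame's x, 20 mm along y, 40 mm tall, on a steel track 14 mm high, 40 mm wide, 170 mm long. The joint grows towards +y; the shaft lies towards -y on the track's line, 120 mm from the grip when the joint is 0
- radio: table radio, a dark wooden case with an aluminium top panel, 180 mm (x) by 380 mm (y) by 70 mm high, fixed to the desk; origin at the centre of its underside. Shaft axis at (0, -115 mm), fader track along y centred at (0, 65 mm) in its frame
- knob: the loose black tuning knob, standing on the desk bore down; origin at the centre of its underside, z up. 46 mm across (along x), with two parallel upright grip flats 36 mm apart facing +y and -y, each 28 mm long; 36 mm tall, about 60 g. Fully home, its underside is 20 mm below the shaft tip, 8 mm above the panel (4 mm with the shaft pressed in)
- knob_top (a point): centre of the tuning knob's top, 36 mm above its origin, same axes. A white pointer line on the top runs from near the centre towards +x, right above the flat of the bore. The bore in the underside is D-shaped and blind: 20 mm deep, 17.6 mm diameter, its flat 2.8 mm from the axis on the +x side
- small_knob: bystander: a plain round black knob without flats or pointer, 28 mm across, 22 mm tall, origin under its centre; belongs elsewhere, leave it alone. The tuning knob, this and the paperweight stand in any order on the right of the desk, at least 100 mm apart
- paperweight: bystander: turned brass paperweight, 48 mm across, 40 mm tall, origin under its centre; leave it alone
- ashtray: bystander: white ceramic bowl, 110 mm across, 28 mm high, origin under its centre, beyond them; leave it alone
- toy_car: bystander: yellow toy car, 75 x 36 x 36 mm, origin under its centre, on the left of the desk; leave it alone
- game_box: bystander: closed flat wooden box, 160 x 110 x 40 mm, origin under its centre, on the right of the desk; leave it alone
- mug: bystander: blue ceramic mug, 76 mm across, 85 mm tall, origin under its centre, on the left of the desk; leave it alone
- book: bystander: closed red book lying flat, 116 x 172 x 28 mm, origin under its centre, on the right of the desk; leave it alone
There are look-alikes about, which are no part of the job. Leave any blue or pink look-alike of the knob alone.

How it is judged:
By the outcome, as a careful person would: the job done as asked, in the order asked, and still so for the second after the job is handed in, while the arm keeps its last pose, push and grip.
It also fails if it takes over 58 s, if anything falls off the work surface, if the arm or the gripper's body presses on something with over 40 N, if the wrist force passes 120 N, or if a joint passes its speed limit or range.

### The arm

A 6-joint arm with a two-finger parallel gripper is mounted at the origin on the work surface. World frame = base frame: x ahead of the robot, y to its left, z up, the work surface at z = 0. Lengths are in m, angles in rad, forces in N, time in s.
With the tool pointing down it reaches from about 0.375 to 0.925 m from the base axis. Payload 5.7 kg.
Tool frame: the origin (TCP) lies midway between the tips of the shut fingers; the grasp point (between the pads) lies 19 mm behind it; z points along the fingers, y is the line along which they close (so a half turn about z gives the same grasp; the last joint's range is limited). The gripper opens to 88 mm and grips with 3 to 60 N. Pads are 20 mm wide; open, the fingers measure 115 mm over their backs; the gripper's body (75 mm by 178 mm) begins 61 mm behind the grasp point.
Start: joints at [1.183, 0.359, 1.51, -0, 1.272, -0.115], TCP at [0.162, 0.578, 0.223] pointing down, gripper open.
Joint ranges: [-2.97, 2.97], [-1.01, 2.36], [0.21, 2.38], [-0.96, 4.11], [0.2, 2.71], [-2.98, 2.98]. Speed limits (rad/s): [2.39, 2.39, 3.14, 3.14, 3.14, 3.14].

### API

Orientations are given as a unit quaternion [x, y, z, w].
In Python, from bench import move_ptp, servo_line, goto_joints, move_gripper, sleep, inverse_kinematics, capture, PlanningError, close_job, spot_in, silhouettes, current_clock, current_joint_pos, current_qvel, current_joint_torque, current_position, current_orientation, current_force, current_torque, current_finger_gap, current_grip_force gives the robot as it stands. Calls block until the motion is done:
- move_ptp(position, orientation): joint-space move of the TCP to a pose.
- servo_line(position, orientation=None, rate=0.15, contact_N=None): straight line of the TCP; orientation=None keeps the orientation; rate is the mean speed in m/s. With contact_N (N) it stops when the force on the tool has changed by that much, and returns True; else False.
- goto_joints(angles): joint-space move.
- move_gripper(opening): finger opening in m; the grip force is fixed at half the most; returns when the fingers have stopped.
- sleep(seconds).
- inverse_kinematics(position, orientation): joint angles nearest the present ones, or None.
- capture(name): name is "scene" or "top" or "wrist"; returns a dict with "image" (480x640x3 uint8, blue, green, red), "range_z" (480x640 float32, m along the optical axis (not along the pixel's ray), 0 where there is no reading), "intrinsics" (3x3 intrinsics, pixels), "R" (3x3) and "t" (3): a world point X has camera coordinates R X + t. Camera axes: x right, y down, z forward; pixel columns grow to the right and rows downward; lengths in m; the calibration is good to about 2 mm. A picture is of the moment at which its call begins.
A pose or a line that the arm cannot do raises PlanningError and nothing moves.
- close_job(): hands the job in; it is judged then, once.
Trained networks look in the newest picture that a camera, given by its name, has taken for a name from the list of things; names that differ only in an ending like _2 or _b are one class to them, and where a whole thing is asked for, a point or a joint stands for the part that bears it (a point fixed in the world has none). Each returns a list of dicts, best first, with "conf" (0 to 1); they miss things now and then, are a little off and sometimes report something else, mostly with a low value. They report only what shows in the picture. A call takes as long as a camera call. They do not tell look-alikes from the thing itself.
- spot_in(camera, query): "xy" ([column, row] in pixels, amid what is visible of it).
- silhouettes(camera, query): "region" (480x640 bool, what is visible of it) and "xy" ([column, row] in pixels, amid what is visible of it).
Readings, each from a call of its own:
- current_clock(): time.
- current_joint_pos(): joint angles.
- current_qvel(): joint speeds.
- current_joint_torque(): joint torques, N m.
- current_position(): TCP position.
- current_orientation(): TCP orientation.
- current_force(): force on the tool from outside, world axes, zero at the start.
- current_torque(): the same for the moment, N m.
- current_finger_gap(): finger opening in m.
- current_grip_force(): force on a finger pad.
Only numpy, scipy, OpenCV 4.12 (cv2) and the standard library are available. Lean on these libraries where they do the work, as an engineer would, in place of code of your own. Each camera call takes 0.05 s, during which the arm holds its last target. There are 200 camera calls.

## Working session

There is one attempt and no reset: what is moved stays moved. The work goes in short steps, each a Python script; the robot and the scene stay as the last script left them, time stands still between calls to the robot, and variables do not carry over. Pictures are saved under pics/ and viewed, at most 10 in all, crops included, and the job is handed in when it is done.

```bash
mkdir -p pics; ls
cat > h.py <<'E'
import numpy as np, cv2
from bench import *
def ray(c,px):
    d=np.linalg.inv(c["intrinsics"])@np.array([px[0],px[1],1.]); return -c["R"].T@c["t"], c["R"].T@d
def at_z(c,px,z):
    o,d=ray(c,px); return o+d*(z-o[2])/d[2]
def cloud(c,m=None):
    Z=c["range_z"]; v,u=np.nonzero((Z>0) if m is None else (m&(Z>0))); z=Z[v,u]
    K=c["intrinsics"]; p=np.stack([(u-K[0,2])/K[0,0]*z,(v-K[1,2])/K[1,1]*z,z],1)
    return (p-c["t"])@c["R"], u, v
def proj(c,X):
    p=c["intrinsics"]@(c["R"]@np.array(X)+c["t"]); return p[:2]/p[2]
E
python3 - <<'E'
from h import *
for n in("scene","top"):
    c=capture(n); cv2.imwrite(f"pics/{n}0.png",c["image"]); print(n,-c["R"].T@c["t"])
    np.savez(f"{n}0.npz",**c)
    for q in("knob","knob_top","shaft_tip","fader_top","radio","small_knob","paperweight","ashtray","toy_car","game_box","mug","book"):
        for s in silhouettes(n,q):
            P,_,_=cloud(c,s["region"])
            if len(P)>3:print(q,round(s["conf"],2),np.round(s["xy"]),np.round(np.median(P,0),3),np.round(P[:,2].max(),3),s["region"].sum())
print(current_clock(), current_orientation())
E
```

```text
pics
scene [ 1.56214499 -0.42071414  1.17258675]
knob 0.7 [243. 242.] [ 0.402 -0.193  0.03 ] 0.041 214
knob 0.5 [239. 259.] [ 0.483 -0.223  0.031] 0.041 224
knob 0.5 [213. 250.] [ 0.414 -0.296  0.032] 0.041 199
knob_top 0.63 [242. 239.] [ 0.402 -0.192  0.03 ] 0.041 209
knob_top 0.53 [239. 258.] [ 0.483 -0.226  0.033] 0.041 191
knob_top 0.51 [209. 249.] [ 0.414 -0.296  0.031] 0.041 223
radio 0.92 [355. 247.] [0.588 0.109 0.068] 0.127 6370
small_knob 0.72 [356. 246.] [0.588 0.11  0.068] 0.127 6433
small_knob 0.5 [211. 279.] [ 0.531 -0.329  0.017] 0.027 91
paperweight 0.65 [268. 283.] [ 0.602 -0.177  0.013] 0.044 172
ashtray 0.74 [276. 333.] [ 0.759 -0.205  0.014] 0.034 1009
toy_car 0.55 [445. 216.] [0.535 0.472 0.023] 0.04 217
mug 0.68 [407. 185.] [0.37  0.405 0.054] 0.09 672
mug 0.42 [212. 279.] [ 0.531 -0.33   0.018] 0.026 76
book 0.76 [192. 327.] [ 0.688 -0.415  0.027] 0.034 2590
top [0.4691673  0.02439088 1.2573317 ]
knob 0.81 [449. 294.] [ 0.4   -0.294  0.036] 0.044 288
knob 0.68 [423. 264.] [ 0.47  -0.222  0.036] 0.043 263
knob 0.57 [411. 301.] [ 0.39  -0.193  0.036] 0.042 289
kn
[... 226 characters left out ...]

fader_top 0.26 [495. 183.] [ 0.671 -0.414  0.029] 0.037 3452
radio 0.57 [277. 232.] [0.548 0.123 0.071] 0.131 11851
small_knob 0.26 [161. 317.] [0.353 0.416 0.037] 0.091 1223
paperweight 0.74 [400. 214.] [ 0.586 -0.174  0.014] 0.045 263
ashtray 0.59 [411. 147.] [ 0.771 -0.214  0.016] 0.035 1447
toy_car 0.84 [138. 246.] [0.523 0.474 0.025] 0.042 476
toy_car 0.31 [159. 315.] [0.353 0.416 0.036] 0.091 1211
game_box 0.66 [515. 316.] [ 0.338 -0.443  0.04 ] 0.049 3323
mug 0.93 [162. 314.] [0.353 0.416 0.039] 0.091 1187
book 0.78 [493. 180.] [ 0.672 -0.413  0.029] 0.037 3414
book 0.5 [514. 317.] [ 0.338 -0.442  0.04 ] 0.049 3213
1.3 [ 1.35983621e-01  9.90711084e-01 -4.84168890e-05 -1.46832453e-05]
```

Run:
```python
import cv2,numpy as np
a=cv2.imread("pics/top0.png")
b=cv2.resize(a[140:350,200:480],(800,600),interpolation=cv2.INTER_CUBIC)
cv2.imwrite("pics/top0z.png",b)
```

```text
(no output)
```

View pics/top0.png

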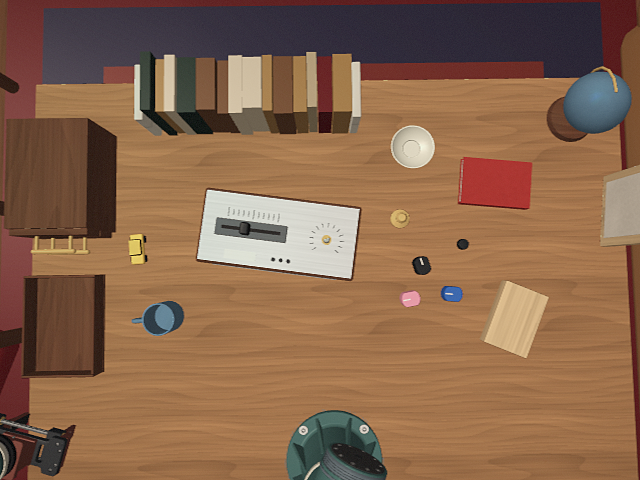

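View pics/top0z.png

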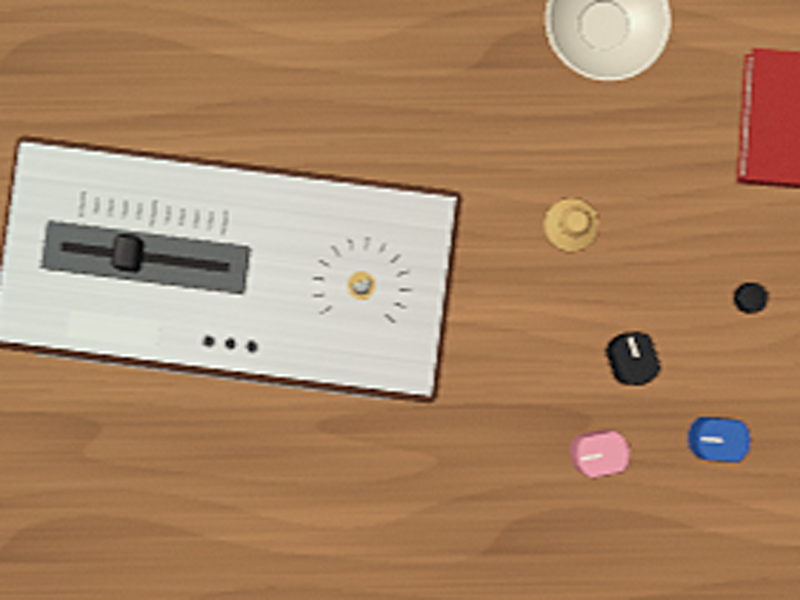

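The candidates in the full top picture are:
- Black knob with a pointer and two flats at about (422,265).
- Pink knob at (411,299).
- Blue knob at (452,294).
- Small round black knob at (462,244).

The black one at (422,265) fits, because it is big, black, flat-sided and has a white pointer. The enlarged crop confirms this: pointer at (633,348) and body at (634,359). The shaft is at about (326,240) and the fader grip at (244,228).

Next I'll measure the radio and knob, then move the wrist camera over the shaft.

```bash
cat >> h.py <<'E'
from scipy.spatial.transform import Rotation as Rot
def down(yaw): # tool z down, tool x at world yaw
    c,s=np.cos(yaw),np.sin(yaw)
    return Rot.from_matrix(np.array([[c,s,0],[s,-c,0],[0,0,-1]])).as_quat()
E
python3 - <<'E'
from h import *
c=dict(np.load("top0.npz"))
P,u,v=cloud(c)
m=(abs(P[:,2]-.07)<.008)&(P[:,0]>.35)&(P[:,0]<.75)&(P[:,1]>-.12)&(P[:,1]<.4)
r=cv2.minAreaRect(P[m][:,:2].astype(np.float32)); print("radio",r,np.median(P[m][:,2]))
b=cv2.boxPoints(r); e=[b[1]-b[0],b[2]-b[1]]; l=max(e,key=np.linalg.norm); l=l*np.sign(l[1]); ry=np.arctan2(-l[0],l[1]); R=np.array([[np.cos(ry),-np.sin(ry)],[np.sin(ry),np.cos(ry)]])
ce=np.array(r[0]); print("yaw",ry,"shaft",ce+R@[0,-.115],"track c",ce+R@[0,.065])
m=(P[:,2]>.115)&(P[:,2]<.14)&(abs(P[:,0]-.55)<.15)&(abs(P[:,1]-.12)<.2); print("grip",P[m].mean(0),m.sum(), R.T@(P[m].mean(0)[:2]-ce))
m=(P[:,2]>.085)&(P[:,2]<.11)&(abs(P[:,0]-.53)<.05)&(abs(P[:,1]-.01)<.05); print("shaft",P[m].mean(0) if m.any() else 0,m.sum())
m=(P[:,2]>.03)&(abs(P[:,0]-.47)<.03)&(abs(P[:,1]+.222)<.03);print("knob",P[m].mean(0),m.sum())
s=ce+R@[0,-.115]
q=down(0); p=[s[0]-.06,s[1],.26]
print("ik",inverse_kinematics(p,q)); move_ptp(p,q)
w=capture("wrist"); np.savez("w1.npz",**w); cv2.imwrite("pics/w1.png",w["image"]); print(-w["R"].T@w["t"],w["R"],current_clock(),proj(w,[*s,.098]))
E
```

```text
radio ((0.483915776014328, 0.16291096806526184), (0.43689873814582825, 0.32364898920059204), 81.7403335571289) 0.07072931319415443
yaw -0.14415826 shaft [0.46739494 0.04910384] track c [0.49325364 0.22723673]
grip [0.56176292 0.19747269 0.12421318] 112 [0.07207454 0.0453867 ]
shaft [0.53208069 0.00988633 0.09820048] 26
knob [ 0.46999672 -0.22436372  0.0365792 ] 254
ik [-4.87545933e-02  3.88431365e-02  1.83318368e+00 -4.44089210e-16
  1.26956584e+00  1.52204173e+00]
[0.48014604 0.05047151 0.42255948] [[ 1.69231359e-03 -9.99998257e-01 -7.88194900e-04]
 [-9.63710886e-01 -1.84130642e-03  2.66941825e-01]
 [-2.66942812e-01  3.07842727e-04 -9.63712323e-01]] 3.45 [326.88292444 158.18763538]
```

View pics/w1.png

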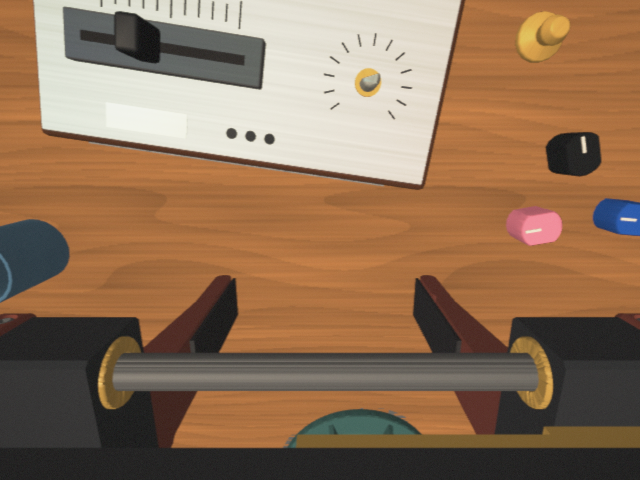

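The picture shows the shaft tip at (370,78), the grip at (137,35) and the tuning knob at (574,152), with the pointer heading up. Next are close views of the shaft and knob, two positions each.

Run:
```python
from h import *
c=dict(np.load("top0.npz"))
hsv=cv2.cvtColor(c["image"],cv2.COLOR_BGR2HSV); P,u,v=cloud(c)
M=np.zeros((480,640),np.uint8); k=(P[:,2]>.06)&(P[:,0]>.38)&(P[:,0]<.72)&(P[:,1]>-.15)&(P[:,1]<.36); M[v[k],u[k]]=1
M=cv2.morphologyEx(M,cv2.MORPH_OPEN,np.ones((5,5)))
n,L,S,_=cv2.connectedComponentsWithStats(M); i=1+S[1:,4].argmax(); k=(L[v,u]==i)&(abs(P[:,2]-.07)<.005)
r=cv2.minAreaRect(P[k][:,:2].astype(np.float32)); b=cv2.boxPoints(r); e=[b[1]-b[0],b[2]-b[1]]; l=max(e,key=np.linalg.norm); l=l*np.sign(l[1]); print("radio",r,"yaw",np.arctan2(-l[0],l[1]))
q=down(0)
for n,p in (("s1",(.475,.01,.165)),("s2",(.465,-.025,.18)),("k1",(.41,-.222,.12)),("k2",(.395,-.195,.13))):
    move_ptp(p,q); sleep(.15); w=capture("wrist"); np.savez(n+".npz",**w)
    X=(.532,.01,.098) if n[0]=="s" else (.47,-.224,.036); u,v=proj(w,X); print(n,u,v,current_clock())
    u=int(np.clip(u,75,565));v=int(np.clip(v,75,405)); z=cv2.resize(w["image"][v-75:v+75,u-75:u+75],(400,400),interpolation=cv2.INTER_CUBIC)
    cv2.imwrite(f"pics/{n}z.png",z); print(u-75,v-75)
    for Q in (("knob","knob_top") if n[0]=="k" else ("shaft_tip",)):
        print([(Q,round(s["conf"],2),s["xy"]) for s in spot_in("wrist",Q)])
a=[cv2.imread(f"pics/{n}z.png") for n in("s1","s2","k1","k2")]
cv2.imwrite("pics/four.png",cv2.resize(np.vstack([np.hstack(a[:2]),np.hstack(a[2:])]),(600,600)))
```

```text
radio ((0.5511193871498108, 0.12351462244987488), (0.3780073821544647, 0.17836548388004303), 81.82831573486328) yaw -0.14262284
s1 327.654939605724 168.9428942938555 4.2083
252 93
[('shaft_tip', 0.79, [324.8, 166.4])]
s2 275.29554373592913 151.90917846253978 4.7417
200 76
[('shaft_tip', 0.81, [275.1, 153.6])]
k1 331.2467570599609 163.84185084390785 5.85
256 88
[('knob', 0.87, [328.9, 165.5]), ('knob', 0.82, [419.6, 257.2]), ('knob', 0.58, [290.6, 270.0])]
[('knob_top', 0.83, [422.9, 253.8]), ('knob_top', 0.73, [288.7, 272.4]), ('knob_top', 0.66, [330.1, 161.4])]
k2 367.29808117116204 141.1735818851476 6.4083
292 66
[('knob', 0.85, [364.8, 143.8]), ('knob', 0.75, [450.1, 235.6])]
[('knob_top', 0.98, [452.7, 235.2]), ('knob_top', 0.82, [363.9, 138.2]), ('knob_top', 0.66, [323.5, 251.6])]
```

View pics/four.png

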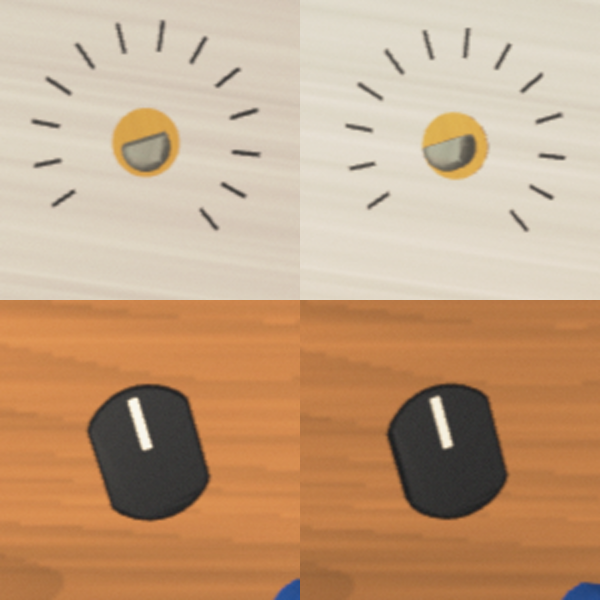

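Top row: the shaft D has its flat facing up and slightly left, with its edge from (122,145) to (168,130). Bottom row: the black knob's pointer runs from (146,448) to (132,400). Both are at about +0.3 rad, so I'll measure them precisely.

```bash
cat > m.py <<'E'
from h import *
def rect(xy):
    r=cv2.minAreaRect(xy.astype(np.float32)); b=cv2.boxPoints(r); e=sorted([b[1]-b[0],b[2]-b[1]],key=np.linalg.norm)
    return np.array(r[0]),e[0],e[1]
def knob_meas(w,c0,rad=.035,zt=.036):
    im=w["image"].astype(int); P,u,v=cloud(w); n=np.linalg.norm(P[:,:2]-c0,axis=1)<rad
    k=n&(P[:,2]>zt-.004); g=im[v,u]; white=k&(g.min(1)>150)
    K=np.array([at_z(w,(a,b),zt)[:2] for a,b in zip(u[k],v[k])]); c,s,l=rect(K)
    W=np.array([at_z(w,(a,b),zt)[:2] for a,b in zip(u[white],v[white])]); cw,sw,lw=rect(W)
    lw=lw*np.sign(lw@(cw-c)); l=l*np.sign(l@lw); yp=np.arctan2(lw[1],lw[0]); yl=np.arctan2(l[1],l[0])
    # flats: direction minimising width across
    A=yl+np.radians(np.linspace(-15,15,121)); wd=[np.ptp(np.percentile(K@[-np.sin(a),np.cos(a)],[.5,99.5])) for a in A]
    a=A[np.argmin(wd)]
    return dict(c=c,ext=(np.linalg.norm(s),np.linalg.norm(l)),yaw_ptr=yp,yaw_rect=yl,yaw_w=a,ptr_c=cw,z=np.median(P[k,2]),zmax=P[k,2].max())
E
python3 - <<'E'
from m import *
for n in("k1","k2"): print({k:np.round(x,4) for k,x in knob_meas(np.load(n+".npz"),(.47,-.224)).items()})
for n in("s1","s2"):
    w=np.load(n+".npz"); P,u,v=cloud(w); nr=np.linalg.norm(P[:,:2]-(.532,.01),axis=1)<.02
    t=nr&(P[:,2]>.09); print(n,t.sum(),"z",np.percentile(P[t,2],[5,50,95]))
    for zl in(.085,.092,.0965):
        t=nr&(P[:,2]>zl); X=P[t,:2]; c,s,l=rect(X)
        s=s*np.sign(s[0]); print(zl,c,np.linalg.norm(s),np.linalg.norm(l),"yaw",np.arctan2(s[1],s[0]))
    hs=cv2.cvtColor(w["image"],cv2.COLOR_BGR2HSV); g=hs[v,u]
    br=nr&(g[:,1]>100)&(g[:,0]>10)&(g[:,0]<35)&(P[:,2]<.08); 
    K=np.array([at_z(w,(a,b),.073)[:2] for a,b in zip(u[br],v[br])]); print("collar",cv2.minEnclosingCircle(K.astype(np.float32)),np.median(P[br,2]))
print(np.round(at_z(np.load("s1.npz"),(324.8,166.4),.098),4))
E
```

```text
{'c': array([ 0.3514, -0.2248]), 'ext': array([0.114 , 0.2686]), 'yaw_ptr': np.float64(0.3014), 'yaw_rect': np.float64(0.3449), 'yaw_w': np.float64(0.3056), 'ptr_c': array([ 0.4794, -0.22  ]), 'z': np.float64(0.2134), 'zmax': np.float64(0.2385)}
{'c': array([ 0.4695, -0.2232]), 'ext': array([0.0358, 0.0454]), 'yaw_ptr': np.float64(0.3037), 'yaw_rect': np.float64(0.3021), 'yaw_w': np.float64(0.2847), 'ptr_c': array([ 0.4795, -0.2202]), 'z': np.float64(0.0364), 'zmax': np.float64(0.0394)}
s1 331 z [0.09543952 0.09797292 0.09943572]
0.085 [0.53090656 0.01097817] 0.010141535 0.015735496 yaw 0.28656957
0.092 [0.53089291 0.01098518] 0.01012063 0.015740732 yaw 0.28253287
0.0965 [0.53107488 0.0110893 ] 0.009599778 0.014871461 yaw 0.27881202
collar ((0.5337868928909302, 0.012142926454544067), 0.01193681824952364) 0.07347267797734548
s2 313 z [0.09491411 0.09781214 0.09927466]
0.085 [0.53090727 0.0108999 ] 0.009908777 0.01600245 yaw 0.28490967
0.092 [0.5308969  0.01093539] 0.009908778 0.015928451 yaw 0.28490973
0.0965 [0.53100652 0.0107103 ] 0.009655868 0.015234216 yaw 0.29539436
collar ((0.5337140560150146, 0.012056488543748856), 0.011925079859793186) 0.07347483096406665
[0.5336 0.0118 0.098 ]
```

Shaft axis is (0.5338, 0.0118) with flat yaw 0.285. The knob is at (0.4695, -0.2232) with yaw 0.303. The heights agree with the text. Now I'll push the fader with the fingers shut.

Run:
```python
from h import *
s=np.array([.5338,.0119]); ry=-.1426; d=np.array([-np.sin(ry),np.cos(ry)]); q=down(ry)
off=np.array([np.cos(ry),np.sin(ry)])*.001
P=lambda a,z:[*(s+off+d*a),z]
move_gripper(0.0); print(current_clock(),current_finger_gap())
move_ptp(P(.232,.17),q); print("descend contact",servo_line(P(.232,.10),rate=.12,contact_N=6))
hit=servo_line(P(.12,.10),rate=.07,contact_N=9); p=np.array(current_position()); a=(p[:2]-s)@d
print("hit",hit,a,current_force(),current_clock())
if hit: sleep(.2); print(current_force()); 
servo_line(P(a+.012,.10)); servo_line(P(a+.012,.16),rate=.25)
move_ptp([.42,-.12,.2],down(.3)); move_gripper(.07)
c=capture("top"); X,u,v=cloud(c); m=(X[:,2]>.118)&(X[:,2]<.128)&(abs(X[:,0]-.55)<.06)&(X[:,1]>.07)&(X[:,1]<.25)
r=X[m].mean(0); print("grip",r,(r[:2]-s)@d-.12,m.sum(),current_clock())
```

```text
7.85 0.00039032492920670556
descend contact False
hit True 0.13848657618753255 [0.91075656 4.48844948 2.22055407] 11.5167
[-0.42138634  3.72452453  1.51756455]
grip [0.55174208 0.12841123 0.12439084] -0.0021215030079991676 96 14.7583
```

The fader stopped at its end: the residual push of 3.7 N is more than the 1.5 N it takes to slide. The -2 mm reading matches the top camera's offset, which also shows on the shaft. Next is the grasp.

```bash
python3 - <<'E'
from m import *
y=.303; q=down(y); k=[.4695,-.2232]
move_ptp([*k,.09],q); print("contact",servo_line([*k,.007],rate=.1,contact_N=5),current_position())
move_gripper(.0); print(current_finger_gap(),current_grip_force(),current_clock())
w=capture("wrist"); np.savez("g1.npz",**w); cv2.imwrite("pics/g1.png",w["image"])
servo_line([*k,.16],rate=.2); print(current_finger_gap(),current_force(),current_position(),current_clock())
w=capture("wrist"); np.savez("g2.npz",**w); cv2.imwrite("pics/g2.png",w["image"])
E
python3 -c "
import cv2,numpy as np
cv2.imwrite('pics/g.png',cv2.resize(np.hstack([cv2.imread('pics/g%d.png'%i) for i in(1,2)]),(800,300)))"
```

```text
contact False [ 0.46993514 -0.22336693  0.00756838]
0.035830469716742384 30.000409316271544 17.0417
0.035764573608994 [ 0.46081345 -0.92424817 -0.69556551] [ 0.46871145 -0.22271231  0.15907436] 18.0083
```

View pics/g.png

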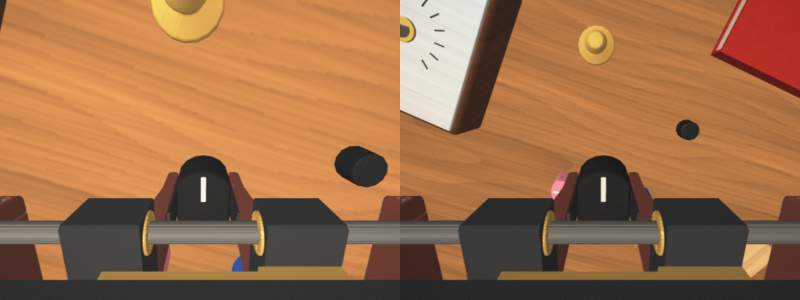

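The knob is held between the fingers in both halves, with its pointer at (203,189) in the left half and (603,189) in the right, and the pointer is straight along the tool. Now I'll measure its position in the hand.

Run:
```python
from h import *
T=np.array(current_position()); o=Rot.from_quat(current_orientation()).as_matrix(); print("tool yaw",np.arctan2(o[1,0],o[0,0]),T)
for n,z,t in(("g1",.036,np.array([ 0.46993514,-0.22336693,.00756838])),("g2",None,T)):
    w=np.load(n+".npz"); im=w["image"]; m=np.zeros((480,640),bool); m[250:350,290:360]=im[250:350,290:360].min(2)>150
    P,_,_=cloud(w,m); zt=np.median(P[:,2]); v,u=np.nonzero(m)
    z=z or T[2]-.00757+.036
    X=np.array([at_z(w,a,z)[:2] for a in zip(u,v)]); c=X.mean(0)
    ev,E=np.linalg.eigh(np.cov(X.T)); e=E[:,1]*np.sign(E[0,1])
    print(n,"z depth",zt,"used",z,"ptr c",c,"yaw",np.arctan2(e[1],e[0]),"len",np.ptp(X@e),"in tool",(c-t[:2])@o[:2,:2],m.sum())
for n in("k1","k2"):
    w=np.load(n+".npz"); P,u,v=cloud(w); k=(np.linalg.norm(P[:,:2]-(.4695,-.2232),axis=1)<.025)&(abs(P[:,2]-.036)<.005)&(w["image"][v,u].min(1)>150)
    X=np.array([at_z(w,a,.036)[:2] for a in zip(u[k],v[k])]); ev,E=np.linalg.eigh(np.cov(X.T)); e=E[:,1]*np.sign(E[0,1]); print(n,X.mean(0),np.arctan2(e[1],e[0]))
```

```text
tool yaw 0.30294500719216105 [ 0.4685015  -0.22258613  0.15869245]
g1 z depth 0.03758243526202037 used 0.036 ptr c [ 0.47865391 -0.21925211] yaw 0.28831011331474526 len 0.017070126360008875 in tool [ 0.00954931 -0.00132638] 324
g2 z depth 0.18960265818921995 used 0.18712244880756793 ptr c [ 0.47728503 -0.21896315] yaw 0.30174436569145485 len 0.017154587243931374 in tool [ 0.00946439 -0.00083761] 272
k1 [ 0.47943976 -0.219994  ] 0.3032707214296578
k2 [ 0.47952008 -0.22019077] 0.3038118306441481
```

Run:
```python
from h import *
q=down(.285); t=np.array([.5350,.0112,.125])
move_ptp([.50,-.10,.16],q); move_ptp(t,q); sleep(.3)
p=np.array(current_position()); e=t-p; print("err",e); cmd=t+e
servo_line(cmd,rate=.05); sleep(.2); p=np.array(current_position()); print("err2",t-p); cmd+= t-p
o=Rot.from_quat(current_orientation()).as_matrix(); print("yaw",np.arctan2(o[1,0],o[0,0]),"tilt",o[:,2])
f0=np.array(current_force()); 
cmd[2]-=.017; h=servo_line(cmd,rate=.05,contact_N=8); print(h,current_position(),np.array(current_force())-f0)
if not h:
    for i in range(5):
        cmd[2]-=.005; h=servo_line(cmd,rate=.03,contact_N=12); print(h,current_position(),np.array(current_force())-f0)
        if h: break
print(current_torque(),current_finger_gap(),current_clock())
```

```text
err [-0.00014107  0.00119781 -0.00039872]
err2 [ 0.00013877 -0.00123385  0.0003705 ]
yaw 0.28508861545438646 tilt [ 3.88031267e-05 -6.39355672e-06 -9.99999999e-01]
False [0.5346346  0.01117323 0.10745105] [ 0.10872597 -0.70489827 -1.01993797]
False [0.53482972 0.01120233 0.10282161] [ 0.4018897   0.89907171 -1.31114482]
False [0.53495884 0.01117336 0.09778952] [ 0.82437821 -0.44951153 -0.04319864]
False [0.53495583 0.01114464 0.09272071] [ 0.24611606  0.09814412 -1.55207842]
False [0.53497501 0.01113738 0.08773927] [ 0.15335793  0.51972854 -1.4686982 ]
False [0.53506877 0.01113027 0.08316648] [-1.73945996  0.5763344   5.77152751]
[-0.10409786  0.51886219 -0.01286013] 0.0359445839163144 22.0083
```

It slid straight on; now pressing to the stop.

Run:
```python
from h import *
avg=lambda f,n=8:np.mean([(sleep(.02),f())[1] for _ in range(n)],0)
x,y=.5350,.0112; z=.0826
for i in range(14):
    servo_line([x,y,z],rate=.02); F=avg(current_force); p=avg(current_position)
    print(round(z,4),np.round(p,4),np.round(F,1),round(current_finger_gap(),4),round(current_clock(),2))
    if F[2]>17: break
    z-=.0008
w=capture("wrist"); cv2.imwrite("pics/f1.png",w["image"]); s=capture("scene"); u,v=map(int,proj(s,[.535,.01,.1]))
z=cv2.resize(s["image"][v-60:v+60,u-50:u+110],(560,420),interpolation=cv2.INTER_CUBIC)
cv2.imwrite("pics/f.png",np.vstack([z,cv2.resize(w["image"][:,:],(560,420))])[:,:]); cv2.imwrite("pics/f.png",cv2.resize(cv2.imread("pics/f.png"),(400,600)))
```

```text
0.0826 [0.5351 0.0111 0.0828] [-2.4 -0.4  5.4] 0.0358 22.52
0.0818 [0.5351 0.0111 0.0821] [-2.7 -0.6  5.9] 0.0357 23.04
0.081 [0.5351 0.0111 0.0815] [-2.9 -0.3  7.2] 0.036 23.56
0.0802 [0.5351 0.0111 0.0809] [-3.5 -0.4  9.9] 0.0358 24.07
0.0794 [0.5351 0.0111 0.0808] [-5.3 -0.2 16.7] 0.0356 24.59
0.0786 [0.5352 0.0111 0.0806] [-6.8 -0.1 23.3] 0.0357 25.11
```

View pics/f.png

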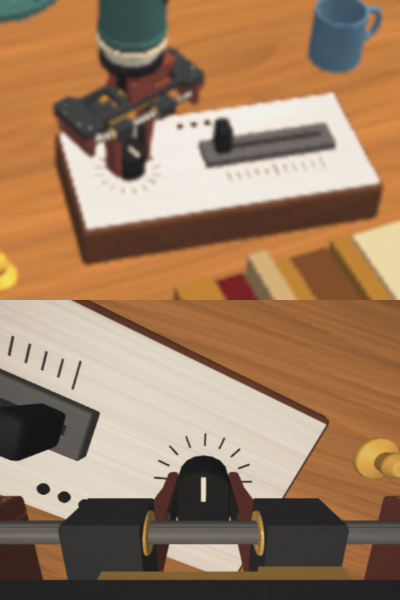

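The scene view shows the knob on the shaft at (130,165) and the fader at the shaft end of its track at (223,135). The wrist view shows the pointer at (203,488), centred in the fingers. The force rises steeply at z = 0.0808, so the shaft is at its stop. One last check of the knob height, the fader and the steadiness of the press, then I'll hand in.

Run:
```python
from h import *
s=np.array([.5338,.0119]); d=np.array([-np.sin(-.1426),np.cos(-.1426)])
w=capture("wrist"); im=w["image"]; m=np.zeros((480,640),bool); m[250:350,290:360]=im[250:350,290:360].min(2)>150
P,_,_=cloud(w,m); print("ptr z",np.median(P[:,2]),P.mean(0),"(held g1 read .0376 at .036)")
for n in("wrist","scene"):
    c=capture(n); X,u,v=cloud(c); k=(abs(X[:,2]-.1245)<.003)&(np.linalg.norm(X[:,:2]-(s+.12*d),axis=1)<.03); r=X[k]
    if len(r): a=(r[:,:2]-s)@d; print(n,"fader",np.percentile(a,[2,50,98])-.12,len(r))
print(current_force(),current_position(),current_clock())
```

```text
ptr z 0.07212238004062356 [0.54849112 0.01679826 0.09076646] (held g1 read .0376 at .036)
wrist fader [-0.01008218 -0.00483836  0.00330238] 3112
scene fader [-0.00820925  0.00048376  0.0097749 ] 33
[-6.65488684 -0.52966955 22.86643909] [0.53516725 0.01112107 0.08061949] 25.3583
```

Run:
```python
from h import *
w=capture("wrist"); im=w["image"]; m=np.zeros((480,640),bool); m[250:350,290:360]=im[250:350,290:360].min(2)>150
P,_,_=cloud(w,m); P=P[P[:,2]>.095]; z=np.median(P[:,2]); print("ptr z",z,P.mean(0),len(P),current_force())
if abs(z-.1115)<.0025: print(close_job())
```

```text
ptr z 0.11119099840564627 [0.54480464 0.01503439 0.11115062] 268 [-7.2529006  -0.26182006 22.62663892]
the job is handed in; nothing more can be done
None
```

The job is handed in: the fader is at the shaft end of its track, and the black tuning knob is aligned, fully home and still held pressed in at about 23 N; the other things on the desk were left alone.

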